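# Snap the lens retainer home

## Task

One lens mount has its orange retainer standing proud of the black rim: take the white-nosed hand pusher from the blue tray and press that retainer straight down with it until it snaps fully home, level and flush with the rim. Then stand the pusher upright, nose down, in the blue tray again and let go. Do not touch the retainer with the gripper, and leave the finished mount and the other things on the table alone.

Things in the scene. Friction and masses are not known exactly. Their poses are not given: they have to be found in the camera images.
- mount: The mount to finish, fixed: 80 x 80 x 10 mm base plate, black round body 68 mm in diameter. Origin: centre of the underside, on the table; z up the bore's axis. Rim 56 mm above the origin; bore 45 mm in diameter, 12 mm deep, its floor (lens) 44 mm above the origin. Four 6 mm brass spring balls in its wall, 4 mm below the rim, resist the retainer (8 to 15 N), then hold it down.
- retainer: Loose orange disc with pale side bands, 43 mm in diameter, 12 mm high, bevelled; flat top 35 mm wide. Origin: centre of its underside; z up. At the start it rests on the balls in the mount's mouth, underside 51.5 mm and top 63.5 mm above its origin (7.5 mm proud). Home, its underside is on the bore's floor and its top flush with the rim. Past two thirds of the way the balls pull it home.
- finished_mount: A second, identical mount, fixed, whose orange retainer is already home and flush. Leave it alone. Origin: centre of the underside.
- tray: Blue open tray, fixed, 100 x 100 mm outside, 14 mm high, walls 4 mm, inside floor 4 mm above its origin. Origin: centre of the underside; x and y along its sides.
- pusher_mid (a point): Middle of the loose hand pusher (about 160 g), on its axis, 45 mm above the nose's underside; z points from nose to handle. White flat nose 31 mm in diameter, 20 mm high; above it a straight steel handle 20 mm in diameter, 70 mm long; 90 mm overall. It starts standing upright on its nose in the tray, up to 22 mm off the tray's centre.
- lens_case_mid (a point): Bystander: loose white lens case with green lid, 70 x 70 x 34.5 mm; point 17 mm above its underside.
- post_mid (a point): Bystander: loose upright steel post 25 mm in diameter, 50 mm high; point at its centre.
- driver: Bystander: loose screwdriver 160 mm long lying flat along its own x, handle to -x; origin near its middle, on its underside.
Mind the look-alikes: they are no part of the job. Several things look just like the tray: the one meant starts farthest from the robot's base. Several things have the shape of the retainer; the one meant has the colours described above.

How it is judged:
By the outcome, as a careful person would: the job done as asked, in the order asked, and still so for the second after the job is handed in, with the robot touching nothing.
It also fails if it takes over 51 s, if anything falls off the work surface, if the arm or the gripper's body presses on something with over 40 N, if the wrist force passes 120 N, or if a joint passes its speed limit or range.

## Robot

A 7-joint arm with a two-finger parallel gripper is mounted at the origin on the work surface. World frame = base frame: x ahead of the robot, y to its left, z up, the work surface at z = 0. Lengths are in mm, angles in rad, forces in N, time in s.
With the tool pointing down it reaches from about 400 to 900 mm from the base axis. Payload 5.5 kg.
Tool frame: the origin (TCP) lies midway between the tips of the shut fingers; the grasp point (between the pads) lies 19 mm behind it (r.pinch_z is the distance from the TCP to the grasp point, in mm); z points along the fingers, y is the direction in which the jaws open and shut (so a half turn about z gives the same grasp; the last joint's range is limited). The gripper opens to 85 mm and grips with 20 to 120 N. Pads are 22 mm wide; open, the fingers measure 114 mm over their backs; the gripper's body (76 mm by 85 mm) begins 54 mm behind the grasp point. The pads swing forward as they close: fully open they stand 13 mm farther back than shut.
Start: joints at [1.525, 0.501, -0.427, 1.55, 0.221, 1.138, -0.21], TCP at [197.578, -619.244, 231.31] pointing down, gripper open.
Joint ranges: [-2.88, 2.88], [-0.31, 2.03], [-1.54, 1.56], [0.2, 2.42], [-1.41, 4.55], [0.19, 2.02], [-2.57, 2.57]. Speed limits (rad/s): [2.57, 2.57, 3.14, 3.14, 3.14, 3.14, 3.14].

## Interface

Orientations are given as a 3x3 rotation matrix whose columns are the frame's x, y, z axes.
In Python, from plant import r gives the robot as it stands.
- The arm moves only by the tool servo_tool, never from a script. Its argument "rows" is a list of rows, each an object of numbers: "x", "y", "z": the shift along the tool's x, y, z in mm; "turn": the turn about the tool's z in rad; "jaw": the finger opening in mm, from 0 to 85.4. In form: [{"x": .., "y": .., "z": .., "turn": .., "jaw": ..}, ...]. A call has 1 to 5 rows; each row is the pose to reach, as a shift and turn from the pose commanded when the call began, along the tool's axes at that moment; what a row does not reach only later rows make up. A row lasts 1/12 s, in which the tool goes at most 41.7 mm and 7.16 degrees, less where a joint would pass 70% of its speed; a pose out of reach is approached as far as the arm can. A call with a gripper value outside its range is refused whole. The fingers move at their own pace and stop on an object; "squeeze" is the grip in N (left out, the last holds). Time passes only in rows, so rows that repeat a pose let the fingers close. It gives the time, the measured TCP pose, the force and the opening at its end, in the units of the state.
- r.sense(): the state, without advancing time (a new reading comes with each control period).
- r.read_camera(name): name is "scene" or "top"; returns a dict with "image" (480x640x3 uint8, red, green, blue), "vfov" (degrees; the focal length in pixels is half the picture's height over the tangent of half this angle, whatever the lens; pixels are square), "cx", "cy" (the principal point, pixels), "R" (3x3) and "t" (3): a world point X has camera coordinates R X + t. Camera axes: x right, y down, z forward; pixel columns grow to the right and rows downward; lengths in mm; the calibration is good to about 2 mm. A picture is of the moment at which its call begins. There is no depth.
- r.close_job(): hands the job in, once; it reports no verdict.
The state is a dict: "t": time; "joint_positions": joint angles; "joint_velocities": joint speeds; "joint_torque": joint torques, N m; "ee_pos": TCP position; "tcp_rot": TCP orientation; "force": force on the tool from outside, world axes, zero at the start; "torque": the same for the moment, N m; "opening": opening from 0.0 (shut) to 1.0 (fully open).
Only numpy, scipy, OpenCV 4.12 (cv2) and the standard library are available. Lean on these libraries where they do the work, as an engineer would, in place of code of your own. Each camera call takes 0.05 s, during which the arm holds its last target.

## Working session

There is one attempt and no reset: what is moved stays moved. The work goes in short steps, Python scripts to look and compute and a tool call to move; the robot and the scene stay as the last step left them, time stands still between calls to the robot, and variables do not carry over. Pictures are saved under pics/ and viewed, and the job is handed in when it is done.

Besides the shell and the picture viewer there is one more tool, called after ">>>" by a JSON object that holds its "api" and its "payload". servo_tool: Moves the arm, as the interface text tells. Its arguments: {"type":"object","properties":{"rows":{"type":"array","items":{"type":"object","properties":{"x":{"type":"number"},"y":{"type":"number"},"z":{"type":"number"},"turn":{"type":"number"},"jaw":{"type":"number"}}}},"squeeze":{"type":"number"}},"required":["rows"]}

```bash
mkdir -p pics; ls; cat > h.py <<'E'
import numpy as np, cv2
def K(c):
    f=c["image"].shape[0]/2/np.tan(np.radians(c["vfov"])/2); return f
def ray(c,u,v):
    f=K(c); R=np.array(c["R"]);t=np.array(c["t"]).ravel()
    d=R.T@np.array([(u-c["cx"])/f,(v-c["cy"])/f,1.0]); return -R.T@t,d
def onz(c,u,v,z):
    o,d=ray(c,u,v); return o+d*(z-o[2])/d[2]
def proj(c,X):
    f=K(c); p=np.array(c["R"])@np.array(X,float)+np.array(c["t"]).ravel(); return f*p[0]/p[2]+c["cx"],f*p[1]/p[2]+c["cy"]
def save(c,n): cv2.imwrite("pics/"+n,c["image"][:,:,::-1])
E
python3 - <<'E'
from plant import r
from h import *
import pickle
s=r.sense(); print(s)
print(r.pinch_z)
d={}
for n in("scene","top"):
    c=r.read_camera(n); d[n]=c; save(c,n+"0.png"); print(n,{k:v for k,v in c.items() if k!="image"})
pickle.dump(d,open("c0.pkl","wb"))
E
```

```text
pics
{'t': 0.0, 'joint_positions': array([ 1.52515942,  0.50187614, -0.42678121,  1.55149255,  0.22082675,
        1.13827095, -0.21029328]), 'joint_velocities': array([-1.37655951e-05,  8.87434179e-04,  8.46501184e-04, -2.76417909e-05,
       -1.46763457e-03,  6.75059034e-04, -1.83723567e-03]), 'joint_torque': array([-1.41073651e-03, -5.69509184e+01, -5.81646502e+00, -2.80937719e+01,
        1.08605385e-02,  1.22398479e-02,  3.17455920e-05]), 'ee_pos': array([ 197.29987114, -618.58830993,  230.22301992]), 'tcp_rot': array([[ 9.52665708e-01,  3.04019304e-01, -5.58910324e-04],
       [ 3.04019814e-01, -9.52663806e-01,  1.90385069e-03],
       [ 4.63537250e-05, -1.98365308e-03, -9.99998031e-01]]), 'force': array([-0.28100225,  0.22748746, -0.2278776 ]), 'torque': array([ 0.04174752,  0.00306228, -0.00438724]), 'opening': 0.9984439676413653}
18.700000000000003
scene {'vfov': 50.2651954888607, 'cx': 319.4696338416733, 'cy': 235.3397900369541, 'R': array([[ 0.18666197,  0.98236776, -0.01053062],
       [ 0.80777015, -0.15956956, -0.56749003],
       [-0.55916428,  0.09742249, -0.82331292]]), 't': array([-117.38141283, -444.98355033, 1571.3778032 ])}
top {'vfov': 57.06519391338299, 'cx': 319.05581801728584, 'cy': 243.41125656675564, 'R': array([[-0.00611523, -0.99969295, -0.02401281],
       [-0.99507684,  0.00845886, -0.09874473],
       [ 0.09891753,  0.02329075, -0.99482303]]), 't': array([ 15.26822314, 613.41469584, 934.87067017])}
```

View pics/scene0.png

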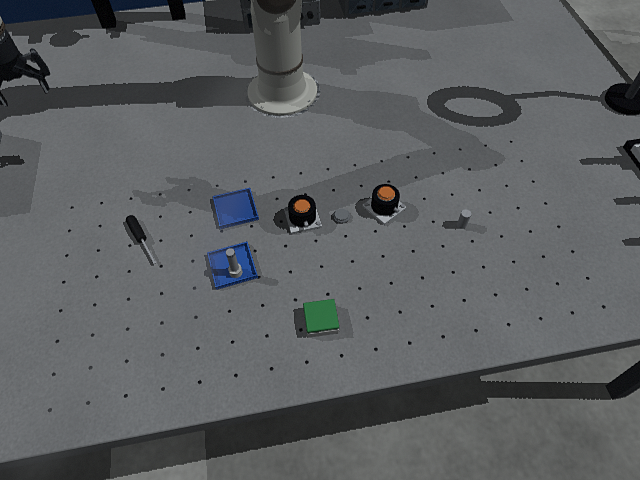

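View pics/top0.png

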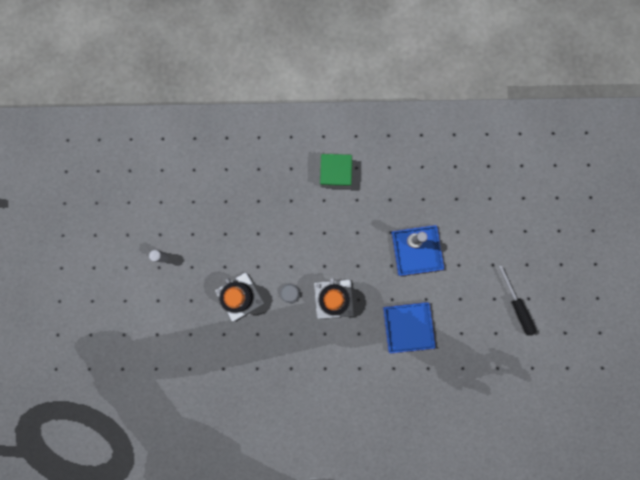

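The scene view shows the pusher in the tray at (233,265), with the empty tray at (236,208), mounts at (302,211) and (386,199), and a grey disc at (342,216). In the top view the pusher's tray is at (418,250) and the mounts at (333,299) and (236,297). I'll zoom in to see which retainer is proud.

```bash
python3 - <<'E'
from h import *
import pickle
d=pickle.load(open("c0.pkl","rb"))
a=d["scene"]["image"][165:295,195:415,::-1]; b=d["top"]["image"][215:360,205:455,::-1]
a=cv2.resize(a,None,fx=3.6,fy=3.6,interpolation=cv2.INTER_CUBIC);b=cv2.resize(b,None,fx=3.2,fy=3.2,interpolation=cv2.INTER_CUBIC)
cv2.imwrite("pics/a.png",a);cv2.imwrite("pics/b.png",b)
for n in d:
    c=d[n];im=c["image"];hsv=cv2.cvtColor(im,cv2.COLOR_RGB2HSV)
    for nm,lo,hi in(("orange",(3,130,100),(18,255,255)),("blue",(100,150,60),(125,255,255))):
        m=cv2.inRange(hsv,lo,hi)
        for q in cv2.findContours(m,cv2.RETR_EXTERNAL,cv2.CHAIN_APPROX_NONE)[0]:
            if cv2.contourArea(q)<60: continue
            (u,v),wh,an=cv2.minAreaRect(q); e=cv2.fitEllipse(q)
            print(n,nm,cv2.contourArea(q),(u,v),wh,an,"ell",e)
            if nm=="orange":
                for z in(56,63.5): print("   z",z,onz(c,*e[0],z).round(1))
            else: 
                print("   ",onz(c,u,v,14).round(1),[onz(c,*p,14).round(1)[:2].tolist() for p in cv2.boxPoints(cv2.minAreaRect(q))])
E
```

```text
scene orange 116.5 (301.5, 206.0) (12.0, 15.0) 90.0 ell ((301.60540771484375, 205.71710205078125), (11.922243118286133, 14.904022216796875), 79.69831085205078)
   z 56 [497.3 -18.7  56. ]
   z 63.5 [503.1 -19.4  63.5]
scene orange 148.5 (386.0, 193.5) (13.0, 16.0) 90.0 ell ((386.22686767578125, 192.99472045898438), (12.680113792419434, 15.775860786437988), 96.19135284423828)
   z 56 [498.8 193.4  56. ]
   z 63.5 [504.6 191.1  63.5]
scene blue 955.0 (231.4811248779297, 264.9339599609375) (37.499427795410156, 43.26856994628906) 74.05460357666016 ell ((233.83712768554688, 265.0610046386719), (38.63368606567383, 46.35549545288086), 51.74087905883789)
    [ 606.1 -205.8   14. ] [[560.4, -263.6], [545.5, -162.4], [650.3, -149.8], [663.0, -246.6]]
scene blue 696.0 (235.32241821289062, 207.52474975585938) (32.721065521240234, 39.862571716308594) 76.86598205566406 ell ((235.80563354492188, 207.11700439453125), (35.398868560791016, 42.12379837036133), 86.4442367553711)
    [ 437.7 -180.8   14. ] [[388.9, -235.9], [378.2, -134.1], [484.8, -127.5], [493.8, -224.9]]
top orange 301.5 (333.25003051
[... 374 characters left out ...]
3032293319702)
   z 56 [498.7 192.1  56. ]
   z 63.5 [498.8 190.4  63.5]
top blue 2002.0 (409.1693115234375, 327.3538818359375) (46.14091873168945, 45.89284896850586) 82.87498474121094 ell ((409.09014892578125, 327.3416748046875), (51.62910842895508, 53.53535842895508), 125.01004791259766)
    [ 430.2 -183.6   14. ] [[473.6, -128.9], [485.4, -228.3], [387.3, -237.6], [375.5, -139.3]]
top blue 1911.5 (417.60540771484375, 250.16757202148438) (44.81324768066406, 45.54107666015625) 81.02737426757812 ell ((417.4318542480469, 250.25216674804688), (50.5238151550293, 52.71276092529297), 106.7671127319336)
    [ 598.3 -206.5   14. ] [[640.2, -150.3], [655.2, -250.1], [556.9, -262.2], [542.0, -163.4]]
```

View pics/a.png

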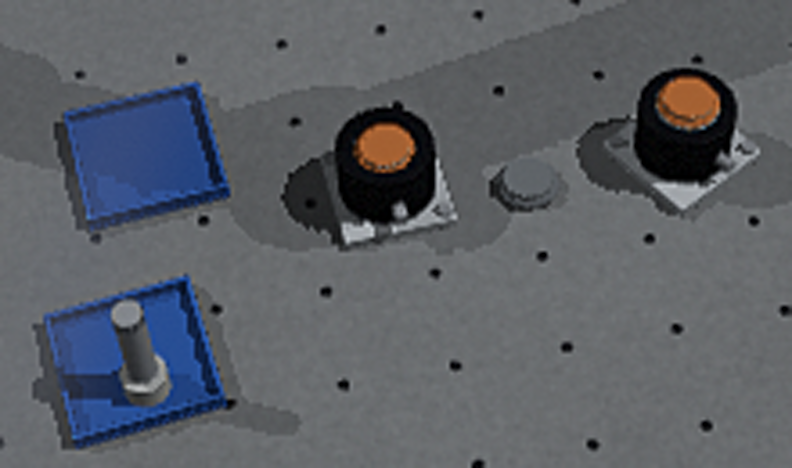

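View pics/b.png

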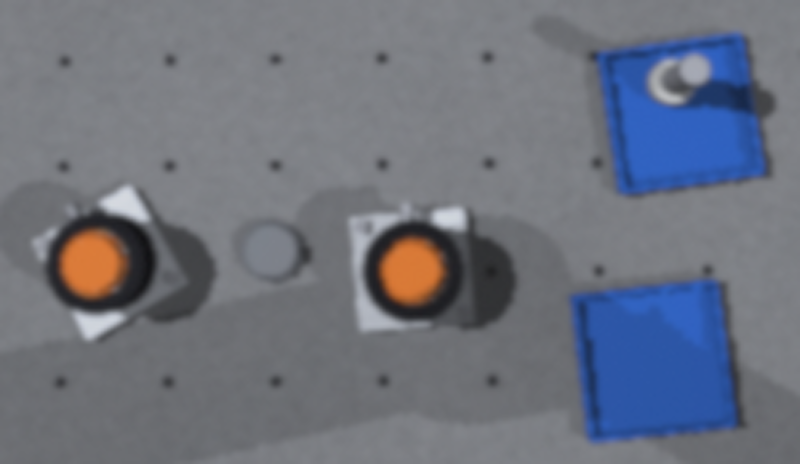

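```bash
python3 - <<'E'
from h import *
import pickle
d=pickle.load(open("c0.pkl","rb"))
for n in d:
    c=d[n]; R=np.array(c["R"]); print(n,"cam",(-R.T@c["t"]).round(0),"mm/px",1000/K(c))
    print([ (k,np.round(proj(c,k),1).tolist()) for k in [(602,-206,94),(602,-206,24),(498,192,63.5),(498,192,56)]])
def crop(n,u0,u1,v0,v1,s,f):
    cv2.imwrite("pics/"+f,cv2.resize(d[n]["image"][v0:v1,u0:u1,::-1],None,fx=s,fy=s,interpolation=cv2.INTER_NEAREST))
crop("top",385,455,215,285,8,"p1.png");crop("scene",200,265,235,295,9,"p2.png")
a=d["top"]["image"][265:335,200:370,::-1];b=d["scene"]["image"][170:240,270:440,::-1]
cv2.imwrite("pics/m.png",cv2.resize(np.vstack([a,b]),None,fx=4,fy=4,interpolation=cv2.INTER_NEAREST))
E
```

```text
scene cam [1260. -109. 1040.] mm/px 1.954700812675901
[((602, -206, 94), [225.7, 244.7]), ((602, -206, 24), [230.6, 261.3]), ((498, 192, 63.5), [385.9, 190.9]), ((498, 192, 56), [385.6, 192.8])]
top cam [518. -12. 991.] mm/px 2.265385712191151
[((602, -206, 94), [425.1, 245.1]), ((602, -206, 24), [418.2, 248.1]), ((498, 192, 63.5), [232.6, 297.4]), ((498, 192, 56), [233.4, 297.3])]
```

View pics/p1.png

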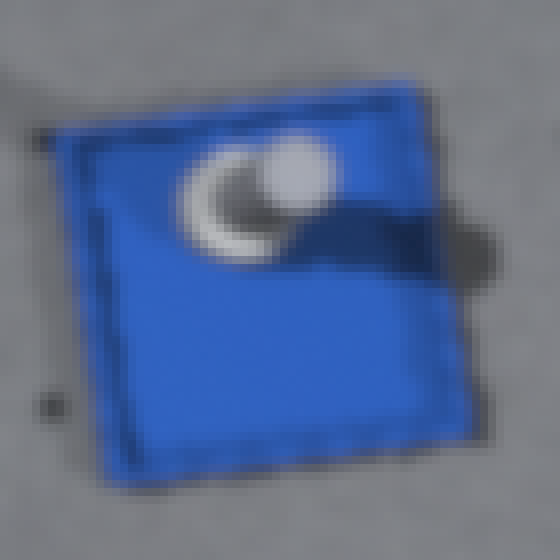

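View pics/p2.png

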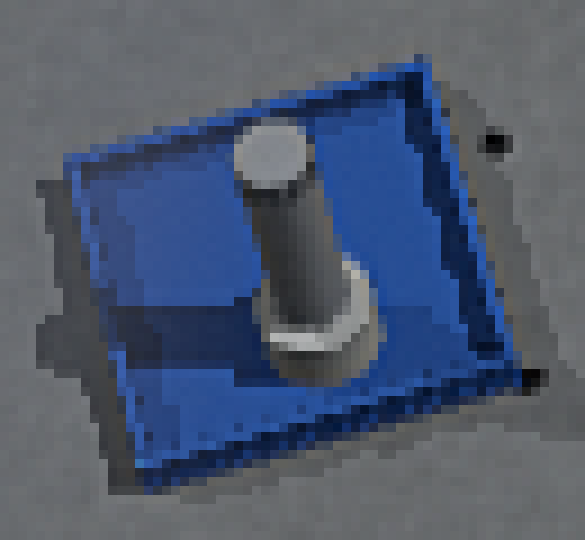

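View pics/m.png

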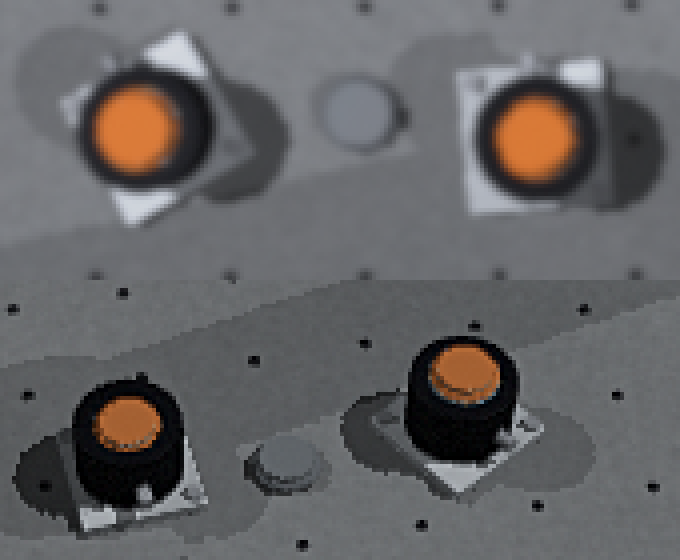

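```bash
python3 - <<'E'
from h import *
import pickle
d=pickle.load(open("c0.pkl","rb"))
T=[(50,133),(425,85),(478,437),(112,487)];S=[(65,157),(425,60),(522,382),(148,490)]
tt=[onz(d["top"],385+u/8-.5,215+v/8-.5,14)[:2] for u,v in T]
ss=[onz(d["scene"],200+u/9-.5,235+v/9-.5,14)[:2] for u,v in S]
print(np.round(tt,1),np.mean(tt,0));print(np.round(ss,1),np.mean(ss,0))
p=(422.0,236.4);q=(229.8,251.7)
print("top cap",onz(d["top"],*p,94),onz(d["scene"],*q,94))
print("nose top",onz(d["top"],415,240.6,24))
# retainer triangulation, rim ellipses
for nm,a,b in(("ret",(233.35,297.02),(386.23,192.99)),("cap",p,q),("fin",(333.33,299.09),(301.6,205.7))):
    o1,d1=ray(d["top"],*a);o2,d2=ray(d["scene"],*b)
    A=np.c_[d1,-d2];k=np.linalg.lstsq(A,o2-o1,rcond=None)[0]
    print(nm,(o1+k[0]*d1).round(1),(o2+k[1]*d2).round(1))
from plant import r
s=r.sense();x=np.array(s["tcp_rot"])
print(x.round(4))
E
```

```text
[[ 641.2 -148.4]
 [ 653.7 -252.3]
 [ 556.  -263.6]
 [ 543.  -163.2]] [ 598.50277667 -206.85460403]
[[ 558.3 -260.7]
 [ 545.9 -163.4]
 [ 650.1 -149.6]
 [ 663.2 -246.4]] [ 604.38618585 -205.00510591]
top cap [ 619.75292754 -200.26085655   94.        ] [ 622.25740317 -198.76627815   94.        ]
nose top [ 618.56485679 -199.44662328   24.        ]
ret [498.7 192.1  55.8] [498.8 193.4  56.1]
cap [ 620.  -200.8   91.4] [ 620.3 -199.    91.1]
fin [493.  -19.1  50.8] [493.1 -18.2  50.8]
[[ 9.527e-01  3.040e-01 -5.000e-04]
 [ 3.040e-01 -9.527e-01  1.700e-03]
 [ 1.000e-04 -1.800e-03 -1.000e+00]]
```

The retainer at y≈192 is the proud one: its pale side shows in both views, and its triangulated height is 5 mm above the other. The pusher is at about (620.5, -199.8). I'll move toward it now.

>>> {"api": "servo_tool", "payload": {"rows": [{"x": 35, "y": -18, "jaw": 85}, {"x": 70, "y": -36}, {"x": 105, "y": -54}, {"x": 140, "y": -72}, {"x": 175, "y": -90}]}}

```text
$.rows[0]: bad value
```

>>> {"api": "servo_tool", "payload": {"rows": [{"x": 35, "y": -18}, {"x": 70, "y": -36}, {"x": 105, "y": -54}, {"x": 140, "y": -72}, {"x": 175, "y": -90}]}}

```text
$.rows[0]: bad value
```

>>> {"api": "servo_tool", "payload": {"rows": [{"x": 35, "y": -18}, {"x": 70, "y": -36}, {"x": 105, "y": -54}, {"x": 140, "y": -72}, {"x": 175, "y": -90}]}}

```text
$.rows[0]: bad value
```

>>> {"api": "servo_tool", "payload": {"rows": [{"x": 5, "y": -1}, {"x": 5, "y": -1}, {"x": 5, "y": -1}]}}

```text
$.rows[0]: bad value
```

Each row apparently needs every field.

>>> {"api": "servo_tool", "payload": {"rows": [{"x": 35, "y": -18, "z": 0, "turn": 0, "jaw": 85}, {"x": 70, "y": -36, "z": 0, "turn": 0, "jaw": 85}, {"x": 105, "y": -54, "z": 0, "turn": 0, "jaw": 85}, {"x": 140, "y": -72, "z": 0, "turn": 0, "jaw": 85}, {"x": 175, "y": -90, "z": 0, "turn": 0, "jaw": 85}]}}

```text
t: 0.52
ee_pos: [337.6, -478.6, 230.9]
tcp_rot: [[0.953, 0.303, -0.0], [0.303, -0.953, 0.001], [-0.0, -0.001, -1.0]]
force: [0.3, -0.9, -0.2]
opening: 0.996
```

>>> {"api": "servo_tool", "payload": {"rows": [{"x": 35, "y": -18, "z": 0, "turn": 0, "jaw": 85}, {"x": 70, "y": -36, "z": 0, "turn": 0, "jaw": 85}, {"x": 105, "y": -54, "z": 0, "turn": 0, "jaw": 85}, {"x": 140, "y": -72, "z": 0, "turn": 0, "jaw": 85}, {"x": 175, "y": -90, "z": 0, "turn": 0, "jaw": 85}]}}

```text
t: 0.93
ee_pos: [477.1, -339.8, 231.1]
tcp_rot: [[0.953, 0.304, -0.001], [0.304, -0.953, 0.0], [-0.0, -0.0, -1.0]]
force: [0.2, -1.0, -0.8]
opening: 0.993
```

>>> {"api": "servo_tool", "payload": {"rows": [{"x": 35, "y": -18, "z": 0, "turn": 0, "jaw": 85}, {"x": 70, "y": -36, "z": 0, "turn": 0, "jaw": 85}, {"x": 105, "y": -54, "z": 0, "turn": 0, "jaw": 85}, {"x": 140, "y": -72, "z": 0, "turn": 0, "jaw": 85}, {"x": 175, "y": -90, "z": 0, "turn": 0, "jaw": 85}]}}

```text
t: 1.35
ee_pos: [616.4, -201.0, 230.8]
tcp_rot: [[0.953, 0.304, -0.001], [0.304, -0.953, 0.0], [-0.001, -0.0, -1.0]]
force: [2.0, -0.6, -0.3]
opening: 0.999
```

>>> {"api": "servo_tool", "payload": {"rows": [{"x": 0, "y": 0, "z": 0, "turn": 0, "jaw": 85}, {"x": 0, "y": 0, "z": 0, "turn": 0, "jaw": 85}, {"x": 0, "y": 0, "z": 0, "turn": 0, "jaw": 85}]}}

```text
t: 1.6
ee_pos: [615.2, -202.4, 230.5]
tcp_rot: [[0.952, 0.305, -0.002], [0.305, -0.952, -0.0], [-0.002, -0.0, -1.0]]
force: [-1.3, -1.2, 0.1]
opening: 0.994
```

```bash
python3 - <<'E'
from plant import r
from h import *
for n in("scene","top"):
    c=r.read_camera(n); save(c,n+"1.png")
s=r.sense(); print(s["ee_pos"],s["tcp_rot"],s["joint_positions"],s["t"])
g=np.array([620.5,-199.8,150])-s["ee_pos"]; print(s["tcp_rot"].T@g)
E
```

```text
[ 614.51591417 -204.35506696  230.79609551] [[ 9.53422631e-01  3.01634360e-01 -1.41410100e-03]
 [ 3.01633455e-01 -9.53423613e-01 -8.20172364e-04]
 [-1.59562945e-03  3.55430723e-04 -9.99998664e-01]] [ 0.68837353  0.52683599 -0.58019654  1.55246544  0.30712864  1.15562484
 -1.21908989] 1.7
[ 7.20824407 -2.56661991 80.78378951]
```

View pics/scene1.png

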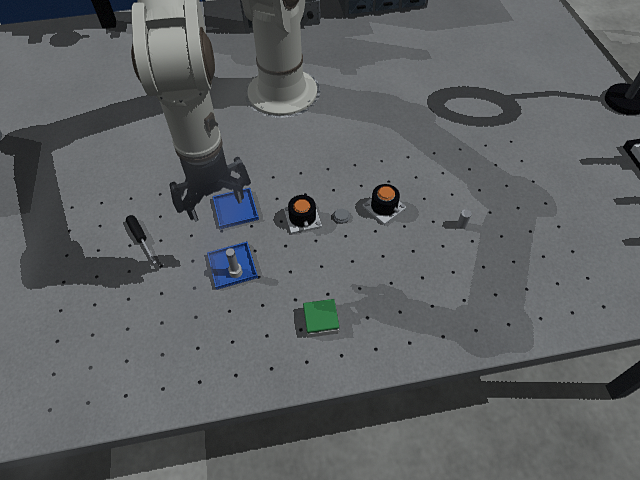

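View pics/top1.png

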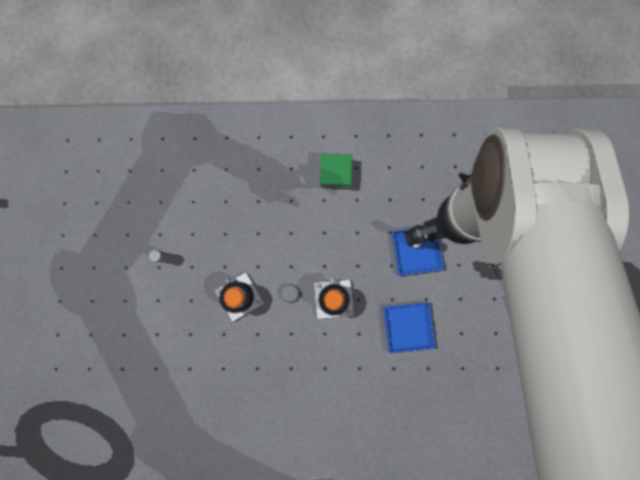

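The pictures show the gripper behind the pusher in both views (scene (232,255), top (422,237)), with nothing disturbed. I'll go down around the handle.

>>> {"api": "servo_tool", "payload": {"rows": [{"x": 5, "y": -1, "z": 20, "turn": 0, "jaw": 85}, {"x": 5, "y": -1, "z": 50, "turn": 0, "jaw": 85}, {"x": 5, "y": -1, "z": 80, "turn": 0, "jaw": 85}, {"x": 5, "y": -1, "z": 100, "turn": 0, "jaw": 85}, {"x": 5, "y": -1, "z": 100, "turn": 0, "jaw": 85}]}}

```text
t: 2.12
ee_pos: [615.4, -201.6, 126.2]
tcp_rot: [[0.954, 0.301, -0.009], [0.301, -0.954, 0.002], [-0.008, -0.004, -1.0]]
force: [-1.1, 0.1, -1.0]
opening: 0.995
```

>>> {"api": "servo_tool", "payload": {"rows": [{"x": 0, "y": 0, "z": 20, "turn": 0, "jaw": 85}, {"x": 0, "y": 0, "z": 40, "turn": 0, "jaw": 85}, {"x": 0, "y": 0, "z": 60, "turn": 0, "jaw": 85}, {"x": 0, "y": 0, "z": 75, "turn": 0, "jaw": 85}, {"x": 0, "y": 0, "z": 80, "turn": 0, "jaw": 85}]}}

```text
t: 2.53
ee_pos: [618.6, -201.1, 49.9]
tcp_rot: [[0.953, 0.302, -0.002], [0.302, -0.953, 0.0], [-0.002, -0.001, -1.0]]
force: [-0.8, -0.2, -0.7]
opening: 0.995
```

```bash
python3 - <<'E'
from plant import r
from h import *
L=[]
for n,(u,v) in(("scene",(230,245)),("top",(425,240))):
    c=r.read_camera(n); L.append(cv2.resize(c["image"][v-45:v+45,u-60:u+60,::-1],None,fx=5,fy=3.3*5/3.3,interpolation=cv2.INTER_NEAREST))
cv2.imwrite("pics/g2.png",cv2.resize(np.hstack(L),(800,300)))
s=r.sense(); print(s["ee_pos"],s["force"],s["t"])
E
```

```text
[ 619.52972363 -200.62715676   51.06742262] [ 0.2782863   0.23126535 -0.30508902] 2.6333
```

View pics/g2.png

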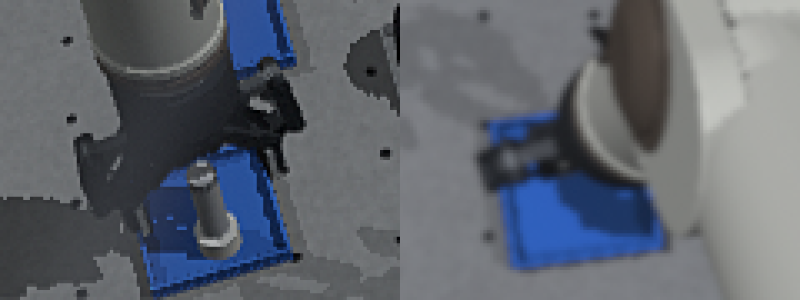

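The scene crop shows the fingertips at about (140,220) and (285,165). The line between them crosses the handle near (208,200), so the handle sits between the jaws. I'll close.

>>> {"api": "servo_tool", "payload": {"rows": [{"x": 0, "y": 0, "z": 0, "turn": 0, "jaw": 50}, {"x": 0, "y": 0, "z": 0, "turn": 0, "jaw": 35}, {"x": 0, "y": 0, "z": 0, "turn": 0, "jaw": 26}, {"x": 0, "y": 0, "z": 0, "turn": 0, "jaw": 22}, {"x": 0, "y": 0, "z": 0, "turn": 0, "jaw": 19}], "squeeze": 30}}

```text
t: 3.05
ee_pos: [620.6, -200.1, 52.1]
tcp_rot: [[0.953, 0.304, 0.001], [0.304, -0.953, -0.0], [0.001, 0.001, -1.0]]
force: [-0.3, 0.2, 0.4]
opening: 0.295
```

>>> {"api": "servo_tool", "payload": {"rows": [{"x": 0, "y": 0, "z": 0, "turn": 0, "jaw": 10}, {"x": 0, "y": 0, "z": 0, "turn": 0, "jaw": 5}, {"x": 0, "y": 0, "z": 0, "turn": 0, "jaw": 0}, {"x": 0, "y": 0, "z": 0, "turn": 0, "jaw": 0}, {"x": 0, "y": 0, "z": 0, "turn": 0, "jaw": 0}], "squeeze": 80}}

```text
t: 3.47
ee_pos: [620.7, -200.2, 52.1]
tcp_rot: [[0.953, 0.304, 0.001], [0.304, -0.953, -0.0], [0.001, 0.001, -1.0]]
force: [-1.0, -0.4, 4.6]
opening: 0.218
```

>>> {"api": "servo_tool", "payload": {"rows": [{"x": 0, "y": 0, "z": 0, "turn": 0, "jaw": 0}, {"x": 0, "y": 0, "z": 0, "turn": 0, "jaw": 0}]}}

```text
t: 3.63
ee_pos: [620.7, -200.2, 52.1]
tcp_rot: [[0.953, 0.304, 0.001], [0.304, -0.953, -0.001], [0.001, 0.001, -1.0]]
force: [-0.8, -0.6, 5.7]
opening: 0.211
```

>>> {"api": "servo_tool", "payload": {"rows": [{"x": 0, "y": 0, "z": -10, "turn": 0, "jaw": 0}, {"x": 0, "y": 0, "z": -30, "turn": 0, "jaw": 0}, {"x": 0, "y": 0, "z": -60, "turn": 0, "jaw": 0}, {"x": 0, "y": 0, "z": -90, "turn": 0, "jaw": 0}, {"x": 0, "y": 0, "z": -120, "turn": 0, "jaw": 0}]}}

```text
t: 4.05
ee_pos: [619.2, -199.5, 172.1]
tcp_rot: [[0.953, 0.304, -0.002], [0.304, -0.953, 0.001], [-0.001, -0.001, -1.0]]
force: [0.1, 0.2, -1.2]
opening: 0.214
```

>>> {"api": "servo_tool", "payload": {"rows": [{"x": 0, "y": 0, "z": 0, "turn": 0, "jaw": 0}, {"x": 0, "y": 0, "z": 0, "turn": 0, "jaw": 0}, {"x": 0, "y": 0, "z": 0, "turn": 0, "jaw": 0}]}}

```text
t: 4.3
ee_pos: [619.3, -199.9, 170.8]
tcp_rot: [[0.953, 0.304, -0.001], [0.304, -0.953, 0.0], [-0.001, -0.0, -1.0]]
force: [-0.3, -0.2, -2.4]
opening: 0.212
```

```bash
python3 - <<'E'
from plant import r
from h import *
c=r.read_camera("scene"); s=r.sense(); print(s["ee_pos"],s["force"],s["torque"],s["t"])
u,v=map(int,proj(c,s["ee_pos"]-[0,0,20])); print(u,v, proj(c,s["ee_pos"]),proj(c,s["ee_pos"]-[0,0,48]))
cv2.imwrite("pics/l3.png",cv2.resize(c["image"][v-45:v+45,u-60:u+60,::-1],(800,600),interpolation=cv2.INTER_NEAREST))
print("crop origin",u-60,v-45)
E
```

```text
[ 618.78784323 -199.90890786  169.86532621] [-0.21795234  0.41314403 -2.0971348 ] [4.16922687e-03 8.19911435e-03 3.32814242e-06] 4.35
225 236 (np.float64(223.46711518409552), np.float64(230.71232996361118)) (np.float64(227.13267799484976), np.float64(243.48251237632994))
crop origin 165 191
```

View pics/l3.png

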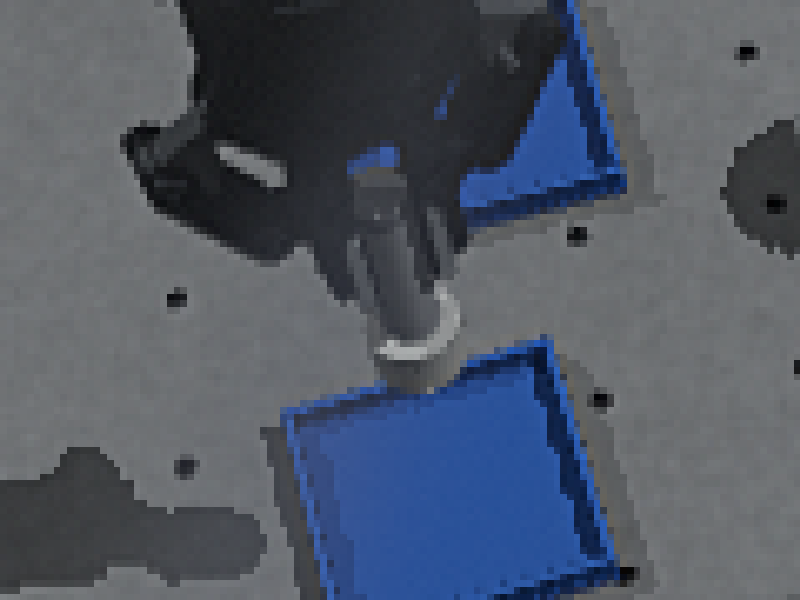

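The pusher is held upright. Its nose bottom appears at about (228.6,245.7) against a predicted (227.1,243.5), so the scene camera is biased by roughly +4 mm in x and +2.5 mm in y. Both cameras then put the retainer near (499.5,189.8). I'll carry the pusher over.

>>> {"api": "servo_tool", "payload": {"rows": [{"x": 0, "y": -20, "z": 0, "turn": 0, "jaw": 0}, {"x": 0, "y": -55, "z": 0, "turn": 0, "jaw": 0}, {"x": 1, "y": -90, "z": 0, "turn": 0, "jaw": 0}, {"x": 1, "y": -125, "z": 0, "turn": 0, "jaw": 0}, {"x": 1, "y": -160, "z": 0, "turn": 0, "jaw": 0}]}}

```text
t: 4.77
ee_pos: [570.4, -45.9, 169.4]
tcp_rot: [[0.953, 0.304, -0.004], [0.304, -0.953, 0.001], [-0.003, -0.002, -1.0]]
force: [-0.1, -0.1, -1.4]
opening: 0.213
```

>>> {"api": "servo_tool", "payload": {"rows": [{"x": 0, "y": -35, "z": 0, "turn": 0, "jaw": 0}, {"x": 0, "y": -70, "z": 0, "turn": 0, "jaw": 0}, {"x": 1, "y": -105, "z": 0, "turn": 0, "jaw": 0}, {"x": 1, "y": -140, "z": 0, "turn": 0, "jaw": 0}, {"x": 1, "y": -175, "z": 0, "turn": 0, "jaw": 0}]}}

```text
t: 5.18
ee_pos: [518.2, 120.8, 169.7]
tcp_rot: [[0.953, 0.304, -0.003], [0.304, -0.953, -0.0], [-0.003, -0.001, -1.0]]
force: [0.9, -0.4, -1.1]
opening: 0.217
```

>>> {"api": "servo_tool", "payload": {"rows": [{"x": 1, "y": -30, "z": 0, "turn": 0, "jaw": 0}, {"x": 1, "y": -55, "z": 0, "turn": 0, "jaw": 0}, {"x": 1, "y": -73, "z": 0, "turn": 0, "jaw": 0}, {"x": 1, "y": -73, "z": 0, "turn": 0, "jaw": 0}, {"x": 1, "y": -73, "z": 0, "turn": 0, "jaw": 0}]}}

```text
t: 5.6
ee_pos: [497.4, 190.5, 170.0]
tcp_rot: [[0.952, 0.307, -0.003], [0.307, -0.952, -0.0], [-0.003, -0.0, -1.0]]
force: [0.8, -1.2, -2.0]
opening: 0.213
```

>>> {"api": "servo_tool", "payload": {"rows": [{"x": 0, "y": 0, "z": 10, "turn": 0, "jaw": 0}, {"x": 0, "y": 0, "z": 25, "turn": 0, "jaw": 0}, {"x": 0, "y": 0, "z": 35, "turn": 0, "jaw": 0}, {"x": 0, "y": 0, "z": 35, "turn": 0, "jaw": 0}, {"x": 0, "y": 0, "z": 35, "turn": 0, "jaw": 0}]}}

```text
t: 6.02
ee_pos: [498.4, 188.3, 135.1]
tcp_rot: [[0.953, 0.303, -0.003], [0.303, -0.953, -0.001], [-0.003, 0.0, -1.0]]
force: [-1.0, -0.3, -1.8]
opening: 0.217
```

```bash
cat > look.py <<'E'
import sys
from plant import r
from h import *
n=sys.argv[1]; X=np.array([float(a) for a in sys.argv[2].split(",")]); f=sys.argv[3]
for cam in("scene","top"):
    c=r.read_camera(cam); u,v=map(int,proj(c,X)); u0=max(u-40,0);v0=max(v-30,0)
    cv2.imwrite(f"pics/{f}_{cam}.png",cv2.resize(c["image"][v0:v0+60,u0:u0+80,::-1],(640,480),interpolation=cv2.INTER_NEAREST)); print(cam,u0,v0)
s=r.sense(); print(s["ee_pos"],s["tcp_rot"].round(3).tolist(),s["force"].round(1),s["t"])
E
python3 look.py x 500,190,75 m4
```

```text
scene 345 158
top 192 266
[499.32592191 189.30567855 136.42446604] [[0.953, 0.303, 0.0], [0.303, -0.953, 0.0], [0.0, -0.0, -1.0]] [ 0.   0.8 -1.1] 6.1167
```

View pics/m4_scene.png

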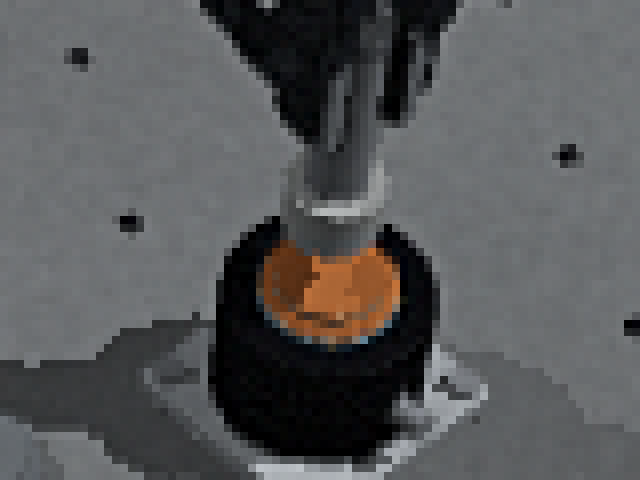

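View pics/m4_top.png

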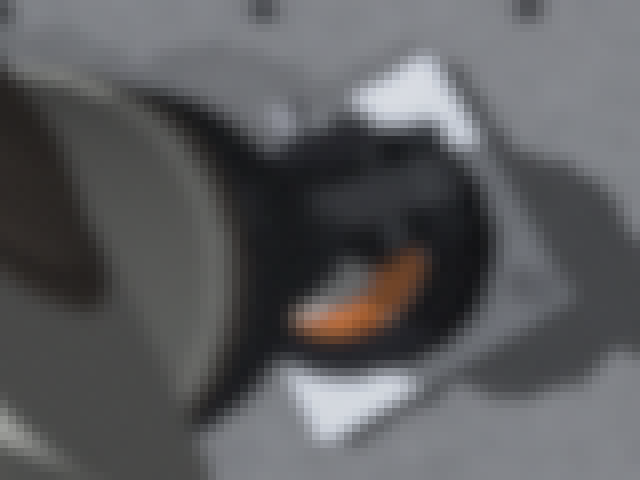

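```bash
python3 - <<'E'
from h import *
import pickle
c=pickle.load(open("c0.pkl","rb"))["scene"]
hc=lambda a,o:o+a/8-.5
u,v=hc(333,345),hc(215,158)
n=onz(c,u,v,88); print("nose seen",n.round(1),"pred px",proj(c,(499.4,189.4,88)),(u,v))
print("ret seen",onz(c,386.2,193.0,63.5).round(1))
u1,v1=hc(333.5,345),hc(190-10,158)
print("nose rim seen", onz(c,u1,v1,108).round(1))
E
```

```text
nose seen [497.4 190.3  88. ] pred px (np.float64(385.9818625618651), np.float64(185.03571826658867)) (386.125, 184.375)
ret seen [504.6 191.   63.5]
nose rim seen [500.3 187.7 108. ]
```

The nose is above the retainer and roughly centred in the scene view: nose columns 283–383, orange 258–400. In x the two estimates differ, so I'll get close and compare them directly.

>>> {"api": "servo_tool", "payload": {"rows": [{"x": 0, "y": 0, "z": 6, "turn": 0, "jaw": 0}, {"x": 0, "y": 0, "z": 12, "turn": 0, "jaw": 0}, {"x": 0, "y": 0, "z": 18, "turn": 0, "jaw": 0}, {"x": 0, "y": 0, "z": 19, "turn": 0, "jaw": 0}, {"x": 0, "y": 0, "z": 19, "turn": 0, "jaw": 0}]}}

```text
t: 6.53
ee_pos: [498.4, 189.5, 116.6]
tcp_rot: [[0.953, 0.304, -0.001], [0.304, -0.953, -0.0], [-0.001, 0.0, -1.0]]
force: [1.1, -0.5, -1.6]
opening: 0.219
```

```bash
sed -i 's/u-40/u-20/;s/v-30/v-15/;s/v0+60/v0+30/;s/u0+80/u0+40/' look.py; python3 look.py x 499,190,70 m5
```

```text
scene 365 174
top 212 281
[498.97741481 189.78084612 117.29975281] [[0.953, 0.304, -0.0], [0.304, -0.953, 0.0], [-0.0, -0.0, -1.0]] [ 0.1  0.2 -1.2] 6.6333
```

View pics/m5_scene.png

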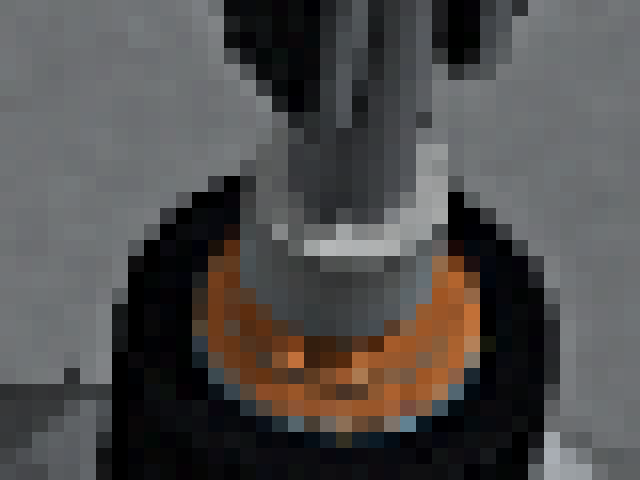

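View pics/m5_top.png

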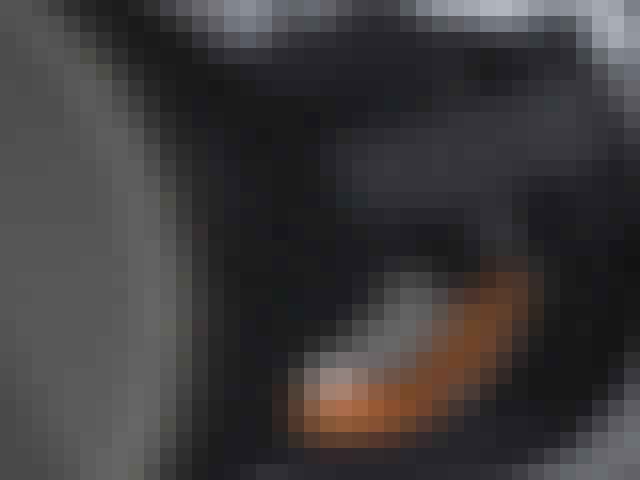

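```bash
python3 - <<'E'
from h import *
import pickle
d=pickle.load(open("c0.pkl","rb"))
z=lambda n,p,o:[round((p[0]-o[0]+.5)*16),round((p[1]-o[1]+.5)*16)]
for n,o in(("scene",(365,174)),("top",(212,281))):
    c=d[n]
    X=np.array([499.2,189.7])
    for nm,rad,h in(("nosebot",15.5,69),("noserim",15.5,89),("ret outer",21.5,60),("ret flat",17.5,63.5)):
        print(n,nm,"c",z(n,proj(c,[*X,h]),o),{k:z(n,proj(c,[*(X+rad*np.array(v)),h]),o) for k,v in {"-x":(-1,0),"+x":(1,0),"-y":(0,-1),"+y":(0,1),"-x-y":(-.707,-.707)}.items()})
E
```

```text
scene nosebot c [333, 264] {'-x': [307, 188], '+x': [360, 341], '-y': [235, 279], '+y': [431, 248], '-x-y': [246, 220]}
scene noserim c [346, 179] {'-x': [320, 102], '+x': [373, 257], '-y': [246, 194], '+y': [445, 164], '-x-y': [257, 135]}
scene ret outer c [328, 301] {'-x': [292, 196], '+x': [364, 408], '-y': [192, 322], '+y': [463, 280], '-x-y': [207, 241]}
scene ret flat c [330, 287] {'-x': [301, 201], '+x': [360, 374], '-y': [219, 304], '+y': [440, 269], '-x-y': [231, 238]}
top nosebot c [346, 262] {'-x': [345, 382], '+x': [348, 143], '-y': [465, 262], '+y': [228, 263], '-x-y': [429, 347]}
top noserim c [312, 266] {'-x': [310, 388], '+x': [314, 143], '-y': [433, 265], '+y': [191, 266], '-x-y': [396, 352]}
top ret outer c [361, 261] {'-x': [359, 426], '+x': [363, 97], '-y': [524, 260], '+y': [198, 262], '-x-y': [475, 377]}
top ret flat c [355, 261] {'-x': [354, 396], '+x': [357, 127], '-y': [488, 261], '+y': [222, 262], '-x-y': [448, 356]}
```

The two views disagree slightly: the scene suggests moving the nose about +1.6 mm in x and the top about -1 mm. That is within the 2 mm margin, so I'll shift +0.5 mm and descend gently while watching the force.

>>> {"api": "servo_tool", "payload": {"rows": [{"x": 0.5, "y": 0, "z": 1, "turn": 0, "jaw": 0}, {"x": 0.5, "y": 0, "z": 2, "turn": 0, "jaw": 0}, {"x": 0.5, "y": 0, "z": 3, "turn": 0, "jaw": 0}, {"x": 0.5, "y": 0, "z": 4, "turn": 0, "jaw": 0}, {"x": 0.5, "y": 0, "z": 4, "turn": 0, "jaw": 0}], "squeeze": 110}}

```text
t: 7.05
ee_pos: [499.3, 189.7, 113.2]
tcp_rot: [[0.953, 0.304, -0.0], [0.304, -0.953, -0.0], [-0.0, 0.0, -1.0]]
force: [0.0, -0.6, -0.9]
opening: 0.207
```

>>> {"api": "servo_tool", "payload": {"rows": [{"x": 0, "y": 0, "z": 0.5, "turn": 0, "jaw": 0}, {"x": 0, "y": 0, "z": 1, "turn": 0, "jaw": 0}, {"x": 0, "y": 0, "z": 1.5, "turn": 0, "jaw": 0}, {"x": 0, "y": 0, "z": 2, "turn": 0, "jaw": 0}, {"x": 0, "y": 0, "z": 2, "turn": 0, "jaw": 0}]}}

```text
t: 7.47
ee_pos: [499.6, 189.9, 111.6]
tcp_rot: [[0.953, 0.304, 0.0], [0.304, -0.953, -0.0], [0.0, 0.0, -1.0]]
force: [0.2, -0.2, 2.1]
opening: 0.206
```

>>> {"api": "servo_tool", "payload": {"rows": [{"x": 0, "y": 0, "z": 0.5, "turn": 0, "jaw": 0}, {"x": 0, "y": 0, "z": 1, "turn": 0, "jaw": 0}, {"x": 0, "y": 0, "z": 1.5, "turn": 0, "jaw": 0}, {"x": 0, "y": 0, "z": 2, "turn": 0, "jaw": 0}, {"x": 0, "y": 0, "z": 2, "turn": 0, "jaw": 0}]}}

```text
t: 7.88
ee_pos: [499.8, 189.9, 109.8]
tcp_rot: [[0.953, 0.304, 0.001], [0.304, -0.953, 0.0], [0.001, 0.0, -1.0]]
force: [-0.9, -0.5, 4.8]
opening: 0.207
```

>>> {"api": "servo_tool", "payload": {"rows": [{"x": 0, "y": 0, "z": 0.5, "turn": 0, "jaw": 0}, {"x": 0, "y": 0, "z": 1, "turn": 0, "jaw": 0}, {"x": 0, "y": 0, "z": 1.5, "turn": 0, "jaw": 0}, {"x": 0, "y": 0, "z": 2, "turn": 0, "jaw": 0}, {"x": 0, "y": 0, "z": 2, "turn": 0, "jaw": 0}]}}

```text
t: 8.3
ee_pos: [499.8, 189.8, 107.6]
tcp_rot: [[0.953, 0.304, 0.001], [0.304, -0.953, 0.0], [0.001, 0.0, -1.0]]
force: [-0.6, -0.5, 1.5]
opening: 0.208
```

>>> {"api": "servo_tool", "payload": {"rows": [{"x": 0, "y": 0, "z": 0.5, "turn": 0, "jaw": 0}, {"x": 0, "y": 0, "z": 1, "turn": 0, "jaw": 0}, {"x": 0, "y": 0, "z": 1.5, "turn": 0, "jaw": 0}, {"x": 0, "y": 0, "z": 2, "turn": 0, "jaw": 0}, {"x": 0, "y": 0, "z": 2, "turn": 0, "jaw": 0}]}}

```text
t: 8.72
ee_pos: [499.0, 189.6, 104.7]
tcp_rot: [[0.953, 0.304, -0.001], [0.304, -0.953, -0.0], [-0.001, -0.0, -1.0]]
force: [0.8, -0.1, -0.4]
opening: 0.208
```

>>> {"api": "servo_tool", "payload": {"rows": [{"x": 0, "y": 0, "z": 0.5, "turn": 0, "jaw": 0}, {"x": 0, "y": 0, "z": 1, "turn": 0, "jaw": 0}, {"x": 0, "y": 0, "z": 1.5, "turn": 0, "jaw": 0}, {"x": 0, "y": 0, "z": 2, "turn": 0, "jaw": 0}, {"x": 0, "y": 0, "z": 2, "turn": 0, "jaw": 0}]}}

```text
t: 9.13
ee_pos: [499.5, 189.8, 104.1]
tcp_rot: [[0.953, 0.304, 0.0], [0.304, -0.953, -0.001], [0.0, 0.001, -1.0]]
force: [-2.0, -1.4, 7.4]
opening: 0.207
```

>>> {"api": "servo_tool", "payload": {"rows": [{"x": 0, "y": 0, "z": 0.5, "turn": 0, "jaw": 0}, {"x": 0, "y": 0, "z": 1, "turn": 0, "jaw": 0}, {"x": 0, "y": 0, "z": 1.5, "turn": 0, "jaw": 0}, {"x": 0, "y": 0, "z": 1.5, "turn": 0, "jaw": 0}]}}

```text
t: 9.47
ee_pos: [499.7, 190.0, 104.0]
tcp_rot: [[0.953, 0.304, 0.001], [0.304, -0.953, -0.001], [0.001, 0.002, -1.0]]
force: [-6.9, -3.2, 20.2]
opening: 0.206
```

>>> {"api": "servo_tool", "payload": {"rows": [{"x": 0, "y": 0, "z": -3, "turn": 0, "jaw": 0}, {"x": 0, "y": 0, "z": -10, "turn": 0, "jaw": 0}, {"x": 0, "y": 0, "z": -30, "turn": 0, "jaw": 0}, {"x": 0, "y": 0, "z": -55, "turn": 0, "jaw": 0}, {"x": 0, "y": 0, "z": -70, "turn": 0, "jaw": 0}]}}

```text
t: 9.88
ee_pos: [500.0, 190.4, 173.8]
tcp_rot: [[0.953, 0.304, 0.001], [0.304, -0.953, 0.001], [0.002, -0.0, -1.0]]
force: [0.8, -0.0, -0.9]
opening: 0.206
```

>>> {"api": "servo_tool", "payload": {"rows": [{"x": 0, "y": 35, "z": 0, "turn": 0, "jaw": 0}, {"x": 0, "y": 70, "z": 0, "turn": 0, "jaw": 0}, {"x": 0, "y": 105, "z": 0, "turn": 0, "jaw": 0}, {"x": 0, "y": 140, "z": 0, "turn": 0, "jaw": 0}, {"x": 0, "y": 160, "z": 0, "turn": 0, "jaw": 0}]}}

```text
t: 10.3
ee_pos: [549.1, 32.2, 171.8]
tcp_rot: [[0.954, 0.3, 0.0], [0.3, -0.954, -0.002], [-0.0, 0.002, -1.0]]
force: [0.6, -1.0, -0.8]
opening: 0.205
```

```bash
python3 look.py x 499,190,60 m6
```

```text
scene 365 177
top 213 281
[549.25719715  31.43426869 171.49219134] [[0.955, 0.296, 0.0], [0.296, -0.955, -0.002], [-0.001, 0.002, -1.0]] [-0.2 -0.7 -1.5] 10.4
```

View pics/m6_scene.png

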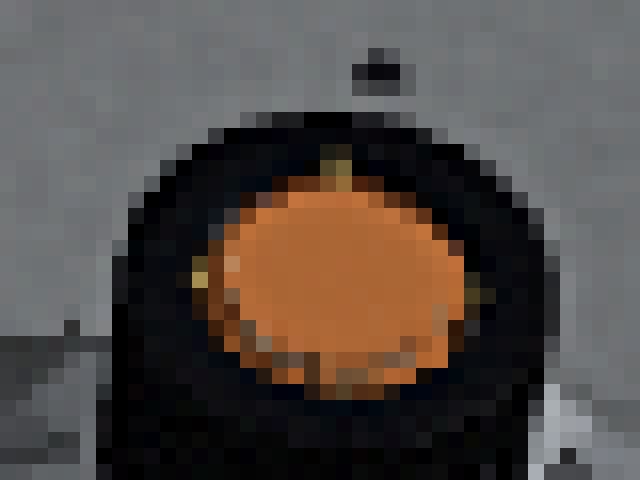

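View pics/m6_top.png

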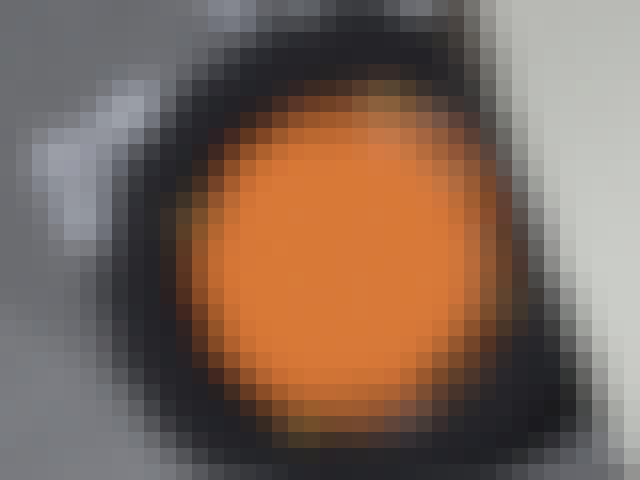

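The scene and top views show the orange top centred and level, inside the black rim at scene crop (340,285). The pale side bands have gone and all the spring balls are visible; the stroke was 7.7 mm to a hard stop. Now I'll take the pusher back to the tray centre.

>>> {"api": "servo_tool", "payload": {"rows": [{"x": -5, "y": 35, "z": 0, "turn": 0, "jaw": 0}, {"x": -10, "y": 70, "z": 0, "turn": 0, "jaw": 0}, {"x": -15, "y": 105, "z": 0, "turn": 0, "jaw": 0}, {"x": -19, "y": 140, "z": 0, "turn": 0, "jaw": 0}, {"x": -22, "y": 170, "z": 0, "turn": 0, "jaw": 0}]}}

```text
t: 10.82
ee_pos: [578.8, -133.2, 171.9]
tcp_rot: [[0.953, 0.304, 0.0], [0.304, -0.953, -0.0], [-0.0, 0.0, -1.0]]
force: [0.0, -0.5, -1.1]
opening: 0.21
```

>>> {"api": "servo_tool", "payload": {"rows": [{"x": 0, "y": 35, "z": 0, "turn": 0, "jaw": 0}, {"x": 0, "y": 65, "z": 0, "turn": 0, "jaw": 0}, {"x": 0, "y": 77, "z": 10, "turn": 0, "jaw": 0}, {"x": 0, "y": 77, "z": 40, "turn": 0, "jaw": 0}, {"x": 0, "y": 77, "z": 60, "turn": 0, "jaw": 0}]}}

```text
t: 11.23
ee_pos: [602.1, -205.1, 110.2]
tcp_rot: [[0.953, 0.302, 0.0], [0.302, -0.953, 0.001], [0.0, -0.001, -1.0]]
force: [-0.5, 0.4, -2.6]
opening: 0.208
```

>>> {"api": "servo_tool", "payload": {"rows": [{"x": 0, "y": 0, "z": 10, "turn": 0, "jaw": 0}, {"x": 0, "y": 0, "z": 20, "turn": 0, "jaw": 0}, {"x": 0, "y": 0, "z": 30, "turn": 0, "jaw": 0}, {"x": 0, "y": 0, "z": 30, "turn": 0, "jaw": 0}, {"x": 0, "y": 0, "z": 30, "turn": 0, "jaw": 0}]}}

```text
t: 11.65
ee_pos: [602.5, -204.1, 82.0]
tcp_rot: [[0.952, 0.305, 0.0], [0.305, -0.952, 0.0], [0.0, -0.0, -1.0]]
force: [-0.1, -0.2, -0.4]
opening: 0.208
```

```bash
sed -i 's/u-20/u-40/;s/v-15/v-30/;s/v0+30/v0+60/;s/u0+40/u0+80/' look.py; python3 look.py x 602,-205,40 t7
```

```text
scene 189 227
top 379 217
[ 603.18195129 -204.56202757   82.97439038] [[0.953, 0.304, 0.002], [0.304, -0.953, -0.001], [0.002, 0.001, -1.0]] [ 0.4 -0.1 -2. ] 11.75
```

View pics/t7_scene.png

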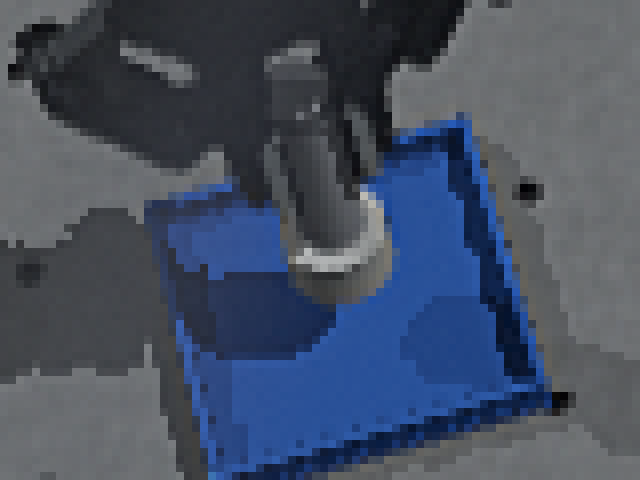

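The scene crop shows the pusher upright above the tray with its nose at (340,260), well inside the walls. I'll lower it to contact.

>>> {"api": "servo_tool", "payload": {"rows": [{"x": 0, "y": 0, "z": 10, "turn": 0, "jaw": 0}, {"x": 0, "y": 0, "z": 20, "turn": 0, "jaw": 0}, {"x": 0, "y": 0, "z": 26, "turn": 0, "jaw": 0}, {"x": 0, "y": 0, "z": 28, "turn": 0, "jaw": 0}, {"x": 0, "y": 0, "z": 29, "turn": 0, "jaw": 0}]}}

```text
t: 12.17
ee_pos: [601.5, -204.5, 52.2]
tcp_rot: [[0.953, 0.304, -0.002], [0.304, -0.953, 0.0], [-0.002, -0.001, -1.0]]
force: [-2.8, 0.3, 4.6]
opening: 0.208
```

>>> {"api": "servo_tool", "payload": {"rows": [{"x": 0, "y": 0, "z": 0.5, "turn": 0, "jaw": 0}, {"x": 0, "y": 0, "z": 1, "turn": 0, "jaw": 0}, {"x": 0, "y": 0, "z": 1, "turn": 0, "jaw": 0}, {"x": 0, "y": 0, "z": 1, "turn": 0, "jaw": 0}]}}

```text
t: 12.5
ee_pos: [602.4, -204.6, 52.2]
tcp_rot: [[0.953, 0.304, 0.001], [0.304, -0.953, -0.0], [0.0, 0.0, -1.0]]
force: [-1.5, 0.9, 3.5]
opening: 0.21
```

>>> {"api": "servo_tool", "payload": {"rows": [{"x": 0, "y": 0, "z": 0, "turn": 0, "jaw": 16}, {"x": 0, "y": 0, "z": 0, "turn": 0, "jaw": 20}, {"x": 0, "y": 0, "z": 0, "turn": 0, "jaw": 23}, {"x": 0, "y": 0, "z": 0, "turn": 0, "jaw": 26}, {"x": 0, "y": 0, "z": 0, "turn": 0, "jaw": 30}], "squeeze": 20}}

```text
t: 12.92
ee_pos: [602.4, -204.7, 51.8]
tcp_rot: [[0.953, 0.304, 0.0], [0.304, -0.953, -0.0], [0.0, 0.0, -1.0]]
force: [-0.3, -0.5, -1.1]
opening: 0.352
```

>>> {"api": "servo_tool", "payload": {"rows": [{"x": 0, "y": 0, "z": 0, "turn": 0, "jaw": 50}, {"x": 0, "y": 0, "z": 0, "turn": 0, "jaw": 70}, {"x": 0, "y": 0, "z": 0, "turn": 0, "jaw": 85}, {"x": 0, "y": 0, "z": 0, "turn": 0, "jaw": 85}, {"x": 0, "y": 0, "z": 0, "turn": 0, "jaw": 85}]}}

```text
t: 13.33
ee_pos: [602.2, -204.7, 51.8]
tcp_rot: [[0.953, 0.304, 0.0], [0.304, -0.953, 0.0], [0.0, 0.0, -1.0]]
force: [0.7, -0.4, -0.5]
opening: 0.994
```

>>> {"api": "servo_tool", "payload": {"rows": [{"x": 0, "y": 0, "z": -10, "turn": 0, "jaw": 85}, {"x": 0, "y": 0, "z": -30, "turn": 0, "jaw": 85}, {"x": 0, "y": 0, "z": -60, "turn": 0, "jaw": 85}, {"x": 0, "y": 0, "z": -95, "turn": 0, "jaw": 85}, {"x": 0, "y": 0, "z": -130, "turn": 0, "jaw": 85}]}}

```text
t: 13.75
ee_pos: [601.7, -204.3, 183.4]
tcp_rot: [[0.953, 0.304, -0.001], [0.304, -0.953, 0.001], [-0.001, -0.001, -1.0]]
force: [1.2, -0.3, -0.3]
opening: 0.993
```

>>> {"api": "servo_tool", "payload": {"rows": [{"x": -30, "y": 10, "z": -20, "turn": 0, "jaw": 85}, {"x": -60, "y": 30, "z": -40, "turn": 0, "jaw": 85}, {"x": -90, "y": 50, "z": -40, "turn": 0, "jaw": 85}, {"x": -110, "y": 60, "z": -40, "turn": 0, "jaw": 85}, {"x": -110, "y": 60, "z": -40, "turn": 0, "jaw": 85}]}}

```text
t: 14.17
ee_pos: [511.2, -301.8, 222.8]
tcp_rot: [[0.955, 0.296, -0.002], [0.296, -0.955, -0.004], [-0.003, 0.003, -1.0]]
force: [0.9, -0.5, -0.5]
opening: 0.997
```

```bash
python3 - <<'E'
from plant import r
from h import *
L=[]
for n in("scene","top"):
    c=r.read_camera(n); save(c,n+"8.png")
    L.append(c)
b=L[0]["image"][160:340,120:480,::-1]; cv2.imwrite("pics/f8.png",cv2.resize(b,(800,400),interpolation=cv2.INTER_CUBIC))
s=r.sense();print(s["ee_pos"],s["force"],s["opening"],s["t"])
E
```

```text
[ 514.86813824 -296.43208335  222.66133042] [-0.40951295  0.51198642  0.35667124] 0.9949754374906298 14.2667
```

View pics/f8.png

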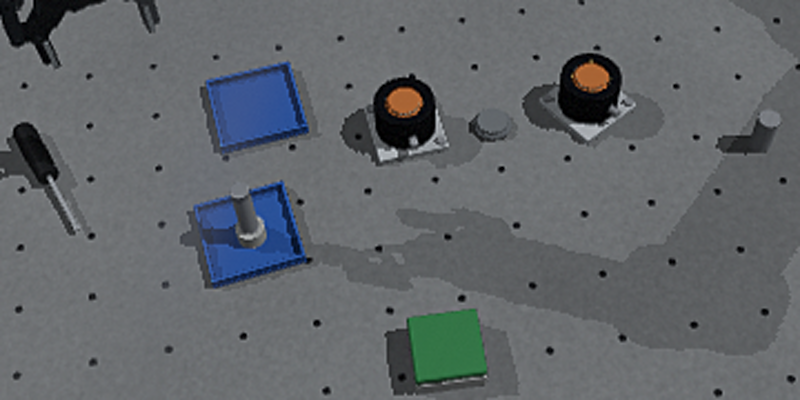

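View pics/top8.png

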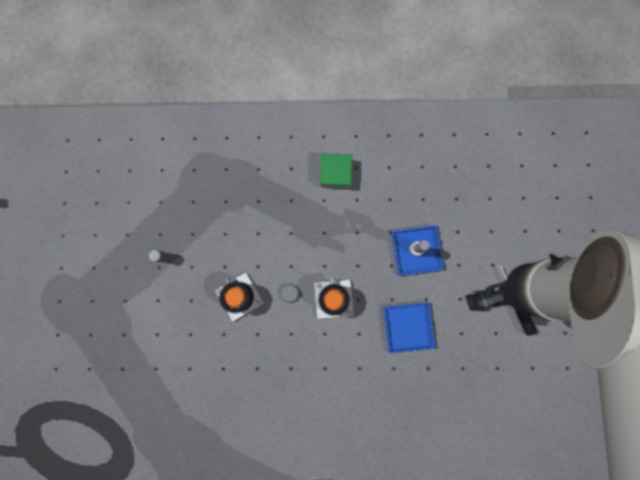

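The pusher stands upright mid-tray (top view (420,248)), the retainer is flush (top view (236,297)), and everything else is where it was. The arm is clear, so I'm handing in.

>>> {"api": "servo_tool", "payload": {"rows": [{"x": 0, "y": 0, "z": 0, "turn": 0, "jaw": 85}, {"x": 0, "y": 0, "z": 0, "turn": 0, "jaw": 85}, {"x": 0, "y": 0, "z": 0, "turn": 0, "jaw": 85}]}}

```text
t: 14.52
ee_pos: [516.7, -293.6, 221.9]
tcp_rot: [[0.952, 0.307, 0.0], [0.307, -0.952, 0.001], [0.001, -0.001, -1.0]]
force: [-0.2, 0.0, -0.1]
opening: 0.995
```

```bash
python3 -c "
from plant import r
print(r.close_job(), r.sense()['t'])"
```

```text
the job is handed in; nothing more can be done
the job is handed in; nothing more can be done
```

The proud retainer, in the mount near (499, 190), is pressed home. The pusher is standing upright, nose down, in the middle of the tray it came from. I handed the job in at about 14.5 s of the 51 s allowed.

- **Retainer:** the press ran about 7.7 mm from first contact to a hard stop, against the nominal 7.5 mm. The highest force I read was about 20 N. Both cameras then showed the orange top level inside the rim, with the pale side bands gone and the spring balls showing around it.
- **Pusher and the rest:** the last pictures showed the pusher released and upright. The finished mount, lens case, post and driver were where they started, and the arm was clear of everything.
- **Disagreement:** the two cameras differed by a few millimetres in x because the scene view was biased. Before pressing, they disagreed on the nose's centring by about 2.5 mm, so I went between them. The retainer still seated level.

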